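# Uncover the soak pot and slide it under the inspection lamp

## Robot

A 6-joint arm with a two-finger parallel gripper is mounted at the origin on the work surface. World frame = base frame: x ahead of the robot, y to its left, z up, the work surface at z = 0. Lengths are in m, angles in rad, forces in N, time in s.
With the tool pointing down it reaches from about 0.25 to 0.725 m from the base axis. Payload 4 kg.
Tool frame: the origin (TCP) lies midway between the tips of the shut fingers; the grasp point (between the pads) lies 19 mm behind it (bot.grip_depth is the distance from the TCP to the grasp point, in m); z points along the fingers, y is the line along which they close (so a half turn about z gives the same grasp; the last joint's range is limited). The gripper opens to 85 mm and grips with 20 to 120 N. Pads are 22 mm wide; open, the fingers measure 114 mm over their backs; the gripper's body (76 mm by 85 mm) begins 54 mm behind the grasp point. The pads swing forward as they close: fully open they stand 13 mm farther back than shut.
Start: joints at [1.322, 0.241, 0.005, 1.335, 0, 1.571], TCP at [0.123, 0.485, 0.231] pointing down, gripper open.
Joint ranges: [-2.72, 2.72], [-1.05, 1.87], [-1.09, 1.28], [-1.99, 2.15], [-1.42, 1.44], [-3.14, 3.14]. Speed limits (rad/s): [2.79, 2.79, 3.14, 3.14, 3.14, 3.14].

## Interface

Orientations are given as a unit quaternion [x, y, z, w].
In Python, from workcell import bot gives the robot as it stands.
- The arm moves only by the shell command python3 -m creep 'ROWS'. ROWS is JSON, one flat list of numbers, 5 for each row, row after row: the shift along the world's x, y, z in m, then the turn about the world's z in rad, then the finger opening in m, from 0 to 0.0854. In form: [x, y, z, twist, claw, x, y, z, twist, claw, ...]. A call has 1 to 10 rows; each row is the pose to reach, as a shift and turn from the pose commanded when the call began; what a row does not reach only later rows make up. A row lasts 1/12 s, in which the tool goes at most 41.7 mm and 7.16 degrees, less where a joint would pass 70% of its speed; a pose out of reach is approached as far as the arm can. A call with a gripper value outside its range is refused whole. The fingers move at their own pace and stop on an object; the grip force is fixed at half the most. Time passes only in rows, so rows that repeat a pose let the fingers close. It gives the time, the measured TCP pose, the force, the opening and the grip force at its end, in the units of the state.
- bot.get_obs(): the state, without advancing time (a new reading comes with each control period).
- bot.camera(name): name is "scene" or "top" or "wrist"; returns a dict with "pixels" (480x640x3 uint8, red, green, blue), "camera_matrix" (3x3 intrinsics, pixels), "extrinsics" (4x4, takes a point from world to camera coordinates); the wrist camera has in their place "T_tool_cam" (4x4, takes a point from camera to tool coordinates, whose origin is the TCP and whose axes are the flange's). Camera axes: x right, y down, z forward; pixel columns grow to the right and rows downward; lengths in m; the calibration is good to about 2 mm. A picture is of the moment at which its call begins: read the wrist's pose just before it. There is no depth.
- bot.job_done(): hands the job in; it is judged then, once.
Trained networks look in the newest picture that a camera, given by its name, has taken for a name from the list of things; names that differ only in an ending like _2 or _b are one class to them, and where a whole thing is asked for, a point or a joint stands for the part that bears it (a point fixed in the world has none). Each returns a list of dicts, best first, with "score" (0 to 1); they miss things now and then, are a little off and sometimes report something else, mostly with a low value. They report only what shows in the picture. A call takes as long as a camera call. They do not tell look-alikes from the thing itself.
- bot.look_for(camera, thing): "centre" ([column, row] as shares, 0 to 1, of the picture: columns of its width, rows of its height, amid what is visible of it).
- bot.place_of(camera, thing): "centre" ([column, row] as shares, 0 to 1, of the picture: columns of its width, rows of its height: a listed point, or the origin of a listed thing).
The state is a dict: "clock": time; "joint_pos": joint angles; "joint_vel": joint speeds; "tau": joint torques, N m; "eef_pos": TCP position; "tool_rot": TCP orientation; "ft_force": force on the tool from outside, world axes, zero at the start; "ft_torque": the same for the moment, N m; "grip_width": finger opening in m; "grasp_force": force on a finger pad.
Only numpy, scipy, OpenCV 4.12 (cv2) and the standard library are available. Lean on these libraries where they do the work, as an engineer would, in place of code of your own. Each camera call takes 0.05 s, during which the arm holds its last target. There are 200 camera calls.

## Task

The heat sink in the lidded steel pot is to be inspected. Lift the lid off the pot and set it down gently, knob up, wholly on the round cork pad; then slide the open pot along the bench, without lifting or tipping it, from its taped square until it stands inside the taped ring in front of the small lamp. The heat sink stays in the pot; leave the multimeter, the bottle and the solder spool where they are.

Things in the scene. Friction and masses are not known exactly. Their poses are not given: they have to be found in the camera images.
- pot: Open-topped round steel pot, outside diameter 128, height 80, wall 4, floor 4 thick; about 0.45 kg. Origin: centre of its underside. z up; a straight black stick handle points along its own -x, roughly towards the robot at the start.
- pot_handle (a point): Grip point in the middle of the pot's handle: 122 mm from the pot's axis along the pot's -x, 55 mm above the bench. The handle is a straight level bar 16 wide (along the pot's y) and 14 high (48 to 62 mm above the bench), running from the pot wall to 164 mm from the pot's axis.
- lid: Loose round steel lid with a black knob; about 0.22 kg. Underneath, a locating disc of diameter 110, 6 thick, fits loosely (5 mm clearance all round) in the pot's mouth of diameter 120; above it the flange, diameter 140, 6 thick, lies on the pot's rim. Origin: centre of the locating disc's underside (74 mm above the bench when on the pot). z up through the knob.
- lid_knob (a point): Middle of the lid's knob on the lid's axis, 36 mm above the lid's origin. The knob is a black cylinder of diameter 34, from 22 to 48 mm above the lid's origin, on a steel stem of diameter 20 that stands on the flange, whose top is 12 mm above the lid's origin.
- lid_pad: Round cork pad fixed to the bench, diameter 190, 6 thick, to the robot's left or right. Origin: centre of its underside at bench level; its top is at 6 mm.
- rest_mark: Square outline of pale tape on the bench, 170 outside, flat, where the pot stands at the start. Origin: its centre, at bench level.
- work_mark: Ring of pale tape on the bench, inside diameter 156, outside 168, flat. Origin: its centre, at bench level. A small lamp is fixed on its far side: dark round base, diameter 72, 145 mm from the ring's centre along its own +x (away from the robot), thin stem, and a black head between 125 and 190 mm above the bench, at least 55 mm from the ring's axis.
- heat_sink: Finned aluminium heat sink, 64 x 50 x 30 high, lying loose on the pot's floor, under the lid at the start. Origin: centre of its underside.
- multimeter: Bystander: orange hand-held multimeter lying on its back, 180 (x) x 86 (y) x 47 high, on the other side of the robot from the cork pad. Origin: centre of its underside.
- bottle: Bystander: white jar with a steel cap, diameter 60, height 130, standing at the back. Origin: centre of its underside.
- spool: Bystander: solder spool standing on its flange, diameter 68, height 50, at the back. Origin: centre of its underside.
Not all that is in view belongs to the job. Leave any red look-alike of the lid alone.

How it is judged:
On the way, in this order (a step that is already met when the one before it is completed fails the run):
1. the lid is held in the fingers clear above the pot (z of lid in the frame of pot above 0.085 m and contact force between the fingers and lid above 0.5 N), for 0.1 s.
2. the lid lies on the cork pad, knob up, let go (horizontal distance between lid and lid_pad below 0.025 m and z of lid in the frame of lid_pad below 0.01 m and angle between lid's own z axis and vertical below 0.08 rad and contact force between the fingers and lid below 0.05 N and linear speed of lid below 0.02 m/s), for 0.2 s.
3. the open pot stands inside the taped ring (horizontal distance between pot and work_mark below 0.014 m and angle between pot's own z axis and vertical below 0.05 rad and linear speed of pot below 0.02 m/s), for 0.2 s.
At the end, for the whole second after the job is handed in: The lid lies flat and knob up, wholly on the cork pad (axis within 25 mm of the pad's centre); the pot stands upright and at rest inside the taped ring (axis within 14 mm of the ring's centre); the heat sink is still in the pot (all of step 2 and all of step 3 and horizontal distance between heat_sink and pot below 0.04 m and z of heat_sink in the frame of pot between -0.005 and 0.04 m); the robot touches nothing.
It fails at once if the pot is lifted off the bench or tipped (height (world z) of pot above 0.008 m or angle between pot's own z axis and vertical above 0.15 rad).
It fails at once if the lid is dropped or knocked off: it moves fast (over 0.45 m/s, a fall of about 10 mm) while out of the fingers (contact force between the fingers and lid below 0.05 N and linear speed of lid above 0.45 m/s).
It fails at once if the multimeter is pushed more than 20 mm or tipped over (distance of multimeter from where it was at the start of the episode above 0.02 m or angle between multimeter's own z axis and vertical above 0.3 rad).
It fails at once if the bottle is pushed more than 20 mm or tipped over (distance of bottle from where it was at the start of the episode above 0.02 m or angle between bottle's own z axis and vertical above 0.3 rad).
It fails at once if the solder spool is pushed more than 20 mm or tipped over (distance of spool from where it was at the start of the episode above 0.02 m or angle between spool's own z axis and vertical above 0.3 rad).
It also fails if it takes over 64 s, if anything falls off the work surface, if the arm or the gripper's body presses on something with over 40 N, if the wrist force passes 120 N, or if a joint passes its speed limit or range.

## Working session

There is one attempt and no reset: what is moved stays moved. The work goes in short steps, Python scripts to look and compute and a shell command to move; the robot and the scene stay as the last step left them, time stands still between calls to the robot, and variables do not carry over. Pictures are saved under pics/ and viewed, at most 10 in all, crops included, and the job is handed in when it is done.

```bash
mkdir -p pics
cat > h.py <<'E'
import numpy as np, cv2
from workcell import bot
def ray(cam,uv,z,share=True):
    K=np.array(cam["camera_matrix"]);T=np.array(cam["extrinsics"])
    u=np.array(uv,float)*([640,480] if share else 1)
    d=np.linalg.inv(K)@[u[0],u[1],1];R=T[:3,:3];c=-R.T@T[:3,3];d=R.T@d
    return c+d*(z-c[2])/d[2]
def proj(cam,p):
    T=np.array(cam["extrinsics"]);q=np.array(cam["camera_matrix"])@(T[:3,:3]@p+T[:3,3]);return q[:2]/q[2]
E
python3 - <<'E'
from h import *
Z=dict(pot=0,pot_handle=.055,lid=.074,lid_knob=.11,lid_pad=0,rest_mark=0,work_mark=0,multimeter=0,bottle=0,spool=0)
for n in ("top","scene"):
    c=bot.camera(n);cv2.imwrite(f"pics/{n}0.png",c["pixels"][:,:,::-1])
    for t,z in Z.items():
        for r in bot.place_of(n,t)[:3]:
            print(n,t,round(r["score"],2),(np.array(r["centre"])*[640,480]).round(),ray(c,r["centre"],z).round(3))
E
```

```text
top pot_handle 0.66 [376. 258.] [ 0.523 -0.154  0.055]
top lid 0.79 [357. 334.] [ 0.333 -0.105  0.074]
top lid 0.78 [371. 213.] [ 0.634 -0.136  0.074]
top lid 0.78 [357. 142.] [ 0.821 -0.099  0.074]
top lid_knob 0.91 [354. 138.] [ 0.815 -0.087  0.11 ]
top lid_knob 0.87 [371. 211.] [ 0.631 -0.132  0.11 ]
top lid_knob 0.83 [424. 371.] [ 0.252 -0.259  0.11 ]
top lid_pad 0.78 [458. 272.] [ 0.497 -0.381  0.   ]
top work_mark 0.63 [436. 200.] [ 0.689 -0.326  0.   ]
top multimeter 0.95 [176. 278.] [0.462 0.365 0.   ]
top bottle 0.86 [201. 188.] [0.705 0.313 0.   ]
top spool 0.77 [435. 199.] [ 0.694 -0.323  0.   ]
top spool 0.64 [204. 185.] [0.713 0.306 0.   ]
scene pot 0.66 [257. 262.] [ 0.647 -0.13   0.   ]
scene pot 0.38 [253. 238.] [ 0.622 -0.202  0.   ]
scene pot_handle 0.56 [302. 217.] [ 0.511 -0.153  0.055]
scene lid 0.94 [179. 305.] [ 0.847 -0.058  0.074]
scene lid 0.91 [361. 167.] [ 0.302 -0.208  0.074]
scene lid 0.76 [370. 214.] [ 0.382 -0.06   0.074]
scene lid_knob 0.92 [370. 206.] [ 0.389 -0.055  0.11 ]
scene lid_knob 0.86 [251. 229.] [ 0.646 -0.132  0.11 ]
scene lid_knob 0.65 [367. 153.] [ 0.287 -0.211  0.11 ]
scene lid_pad 0.89 [260. 179.] [ 0.51  -0.382  0.   ]
scene rest_mark 0.56 [204. 218.] [ 0.697 -0.328 -0.   ]
scene multimeter 0.92 [460. 399.] [0.472 0.366 0.   ]
scene bottle 0.66 [337. 441.] [0.709 0.309 0.   ]
scene bottle 0.51 [261. 179.] [ 0.508 -0.38  -0.   ]
scene spool 0.74 [204. 218.] [ 0.698 -0.329  0.   ]
```

View pics/top0.png

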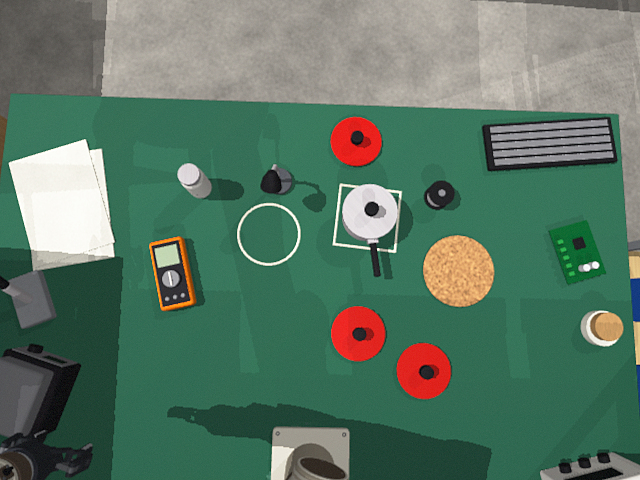

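View pics/scene0.png

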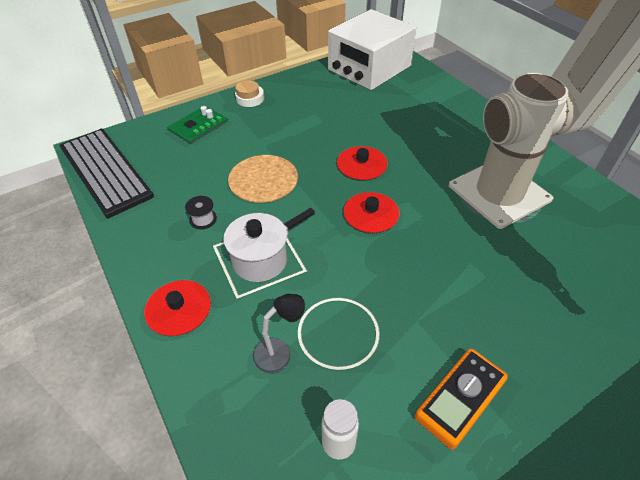

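The top view shows one steel lid on the pot with its knob at about (371,211). There are three red look-alikes at (357,140), (358,334) and (424,371). The steel one inside the taped square fits the description. The ring is at (269,234) and the pad at (458,271). Next I'll measure these and confirm in a crop.

```bash
cat > m.py <<'E'
from h import *
def fitc(P):
    P=P[:,:2];s=np.linalg.lstsq(np.c_[2*P,np.ones(len(P))],(P**2).sum(1),rcond=None)[0]
    return s[:2].round(4),round(float(np.sqrt(s[2]+s[:2]@s[:2])),4)
def world(c,m,z): 
    v,u=np.nonzero(m);return np.array([ray(c,(a,b),z,False) for a,b in zip(u,v)])
def box(m,x0,y0,x1,y1):
    o=np.zeros_like(m);o[y0:y1,x0:x1]=m[y0:y1,x0:x1];return o
E
python3 - <<'E'
from m import *
B=dict(top=dict(ring=(230,198,306,272),pad=(415,230,500,312)),scene=dict(ring=(294,294,384,374),pad=(222,150,304,206)))
for n in B:
    c=bot.camera(n);p=c["pixels"].astype(int);r,g,b=p[...,0],p[...,1],p[...,2]
    if n=="top":cv2.imwrite("pics/crop.png",cv2.resize(c["pixels"][100:300,310:510,::-1],(600,600),interpolation=cv2.INTER_CUBIC))
    ring=box((r>170)&(g>170),*B[n]["ring"]);pad=box((r>g+15),*B[n]["pad"])
    W=world(c,ring,0);ctr,R=fitc(W);k=abs(np.linalg.norm(W[:,:2]-ctr,axis=1)-.081)<.01
    print(n,"ring",fitc(W[k]),k.sum(),len(k))
    ct=max(cv2.findContours(pad.astype(np.uint8),0,1)[0],key=len)[:,0]
    print(n,"pad",fitc(np.array([ray(c,q,.006,False) for q in ct])))
    # black: knob & handle
    blk=(p.max(2)<70)
    H=world(c,box(blk,*((366,246,385,280) if n=="top" else (286,206,318,234))),.062)[:,:2]
    mu=H.mean(0);d=np.linalg.svd(H-mu)[2][0];t=(H-mu)@d
    print(n,"handle",mu.round(4),d.round(3),(mu+d*t.min()).round(4),(mu+d*t.max()).round(4))
    if n=="top":
        K=world(c,box(blk,360,198,382,222),.122); print("knob",K.mean(0).round(4),K.min(0).round(3),K.max(0).round(3))
        q=bot.look_for(n,"lid_knob");print([(np.array(x["centre"])*[640,480]).round(1) for x in q])
E
```

```text
top ring (array([0.5859, 0.1269]), 0.0813) 496 496
top pad (array([ 0.4994, -0.3798]), 0.0939)
top handle [ 0.5149 -0.15  ] [-0.994 -0.105] [ 0.5519 -0.1461] [ 0.4751 -0.1542]
knob [ 0.6346 -0.131   0.122 ] [ 0.618 -0.147  0.122] [ 0.651 -0.115  0.122]
[array([421.1, 369. ]), array([369.9, 215. ]), array([356. , 140.1]), array([272.9, 183.6])]
scene ring (array([0.5881, 0.1246]), 0.081) 648 648
scene pad (array([ 0.5038, -0.379 ]), 0.094)
scene handle [ 0.5204 -0.1455] [0.982 0.189] [ 0.4795 -0.1533] [ 0.5615 -0.1375]
```

View pics/crop.png

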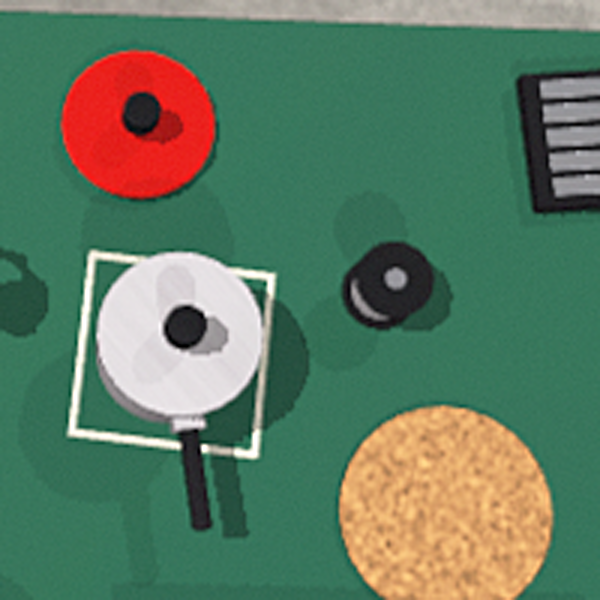

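The crop confirms it: the steel lid sits on the pot inside the square with its knob at crop (185,326), and the red lid at (140,110) is left alone. Now moving.

```bash
python3 - <<'E'
from h import *
from scipy.spatial.transform import Rotation as R
o=bot.get_obs();print(o["clock"],o["eef_pos"],R.from_quat(o["tool_rot"]).as_matrix().round(3),o["joint_pos"])
E
python3 -m creep '[0.04,-0.04,0,0,0.0854, 0.08,-0.08,0,0,0.0854, 0.11,-0.11,0,0,0.0854, 0.14,-0.14,0,0,0.0854, 0.17,-0.17,0,0,0.0854, 0.2,-0.2,0,0,0.0854, 0.22,-0.23,0,0,0.0854, 0.25,-0.26,0,0,0.0854, 0.28,-0.29,0,0,0.0854, 0.3,-0.3,0,0,0.0854]'
python3 -c "
from h import *
print(bot.get_obs()['joint_pos'])"
```

```text
1.25 [0.12311166 0.484595   0.23130978] [[-0.969  0.246 -0.   ]
 [ 0.246  0.969 -0.   ]
 [ 0.    -0.    -1.   ]] [1.32200664e+00 2.40591019e-01 4.99693360e-03 1.33522287e+00
 3.81902057e-06 1.57079998e+00]
clock: 2.08
eef_pos: [0.417, 0.1874, 0.2317]
tool_rot: [0.124, 0.992, 0.0, 0.0]
ft_force: [0.5, 0.7, 0.4]
grip_width: 0.0851
grasp_force: 0.0
[ 4.22317319e-01  1.55561158e-01 -1.00522047e-01  1.31446126e+00
  6.63557030e-05  6.71573749e-01]
```

```bash
python3 -m creep '[0.022,-0.033,0,0.04,0.0854, 0.044,-0.066,0,0.08,0.0854, 0.066,-0.099,0,0.12,0.0854, 0.088,-0.132,0,0.16,0.0854, 0.11,-0.165,0,0.2,0.0854, 0.132,-0.198,0,0.24,0.0854, 0.154,-0.231,0,0.28,0.0854, 0.176,-0.264,0,0.32,0.0854, 0.198,-0.297,0,0.36,0.0854, 0.212,-0.316,0,0.4,0.0854]'
python3 -m creep '[0,0,0,0,0.0854, 0,0,0,0,0.0854]'
python3 - <<'E'
from m import *
from scipy.spatial.transform import Rotation as R
o=bot.get_obs();print(o["joint_pos"].__repr__())
T=np.eye(4);T[:3,:3]=R.from_quat(o["tool_rot"]).as_matrix();T[:3,3]=o["eef_pos"]
c=bot.camera("wrist");cv2.imwrite("pics/w0.png",c["pixels"][:,:,::-1])
c=dict(c,extrinsics=np.linalg.inv(T@np.array(c["T_tool_cam"])))
for t,z in (("lid_knob",.11),("lid",.074),("pot_handle",.055)):
    for r in bot.place_of("wrist",t)[:3]:print(t,r["score"],(np.array(r["centre"])*[640,480]).round(),ray(c,r["centre"],z).round(4))
E
```

```text
clock: 2.92
eef_pos: [0.6299, -0.1302, 0.2306]
tool_rot: [-0.075, 0.997, -0.001, 0.0]
ft_force: [0.0, 0.2, 0.6]
grip_width: 0.0855
grasp_force: 0.0
clock: 3.08
eef_pos: [0.6286, -0.1277, 0.2301]
tool_rot: [-0.074, 0.997, 0.0, -0.001]
ft_force: [-0.0, 0.9, 0.3]
grip_width: 0.0854
grasp_force: 0.0
array([-2.00479824e-01,  5.35661363e-01,  4.38690443e-01,  1.47546755e+00,
        2.80767305e-04, -3.48897364e-01])
lid_knob 0.63 [300. 249.] [ 0.6363 -0.1346  0.11  ]
lid_knob 0.55 [302. 417.] [ 0.7813 -0.1126  0.11  ]
lid 0.57 [303. 238.] [ 0.6393 -0.1327  0.074 ]
lid 0.57 [304. 391.] [ 0.7843 -0.1108  0.074 ]
pot_handle 0.7 [302.  72.] [ 0.5182 -0.1511  0.055 ]
```

View pics/w0.png

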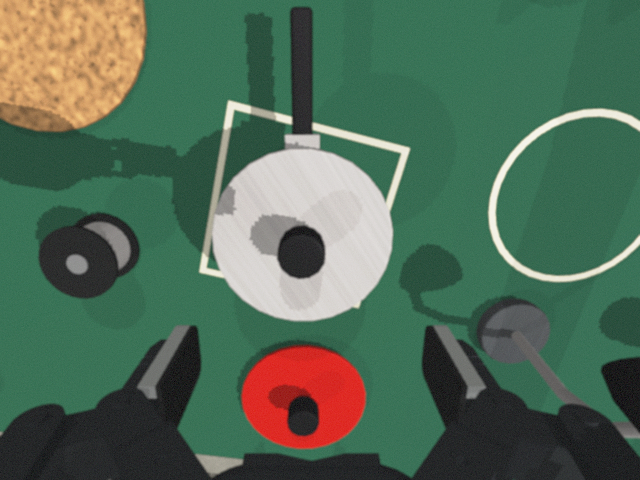

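The wrist picture shows the knob at (301,251) over the steel lid, and the handle running straight up at column 301. The red lid at (303,397) is clear of both. The tool is already in line with the handle, so I'll descend.

```bash
python3 -m creep '[0.004,-0.003,-0.03,0,0.0854, 0.007,-0.005,-0.06,0,0.0854, 0.007,-0.005,-0.09,0,0.0854, 0.007,-0.005,-0.11,0,0.0854, 0.007,-0.005,-0.125,0,0.0854, 0.007,-0.005,-0.136,0,0.0854, 0.007,-0.005,-0.136,0,0.0854, 0.007,-0.005,-0.136,0,0.0854]'; python3 -c "
from h import *
for i in range(4):
  print(np.round(bot.get_obs()['eef_pos'],4)); bot.camera('top')"
```

```text
clock: 3.95
eef_pos: [0.6353, -0.1305, 0.0957]
tool_rot: [-0.076, 0.997, 0.0, -0.0]
ft_force: [0.0, -0.3, 0.2]
grip_width: 0.0857
grasp_force: 0.0
[ 0.6353 -0.1305  0.0957]
[ 0.6362 -0.1309  0.0967]
[ 0.6366 -0.1311  0.0972]
[ 0.6367 -0.1313  0.0973]
```

```bash
python3 -m creep '[0,-0.001,-0.003,0,0.0854, 0,-0.001,-0.003,0,0.06, 0,-0.001,-0.003,0,0.045, 0,-0.001,-0.003,0,0.035, 0,-0.001,-0.003,0,0.025, 0,-0.001,-0.003,0,0.02, 0,-0.001,-0.003,0,0.02, 0,-0.001,-0.003,0,0.02, 0,-0.001,-0.003,0,0.02]'
```

```text
clock: 4.9
eef_pos: [0.6358, -0.1325, 0.0927]
tool_rot: [-0.076, 0.997, -0.0, 0.0]
ft_force: [-0.1, 0.5, 2.1]
grip_width: 0.0323
grasp_force: 59.9
```

```bash
python3 -m creep '[0,0,0.005,0,0.02, 0,0,0.012,0,0.02, 0,0,0.022,0,0.02, 0,0,0.034,0,0.02, 0,0,0.046,0,0.02, 0,0,0.058,0,0.02, 0,0,0.068,0,0.02, 0,0,0.07,0,0.02, 0,0,0.07,0,0.02]'
```

```text
clock: 5.65
eef_pos: [0.6362, -0.1325, 0.1638]
tool_rot: [-0.076, 0.997, -0.0, 0.001]
ft_force: [0.5, 0.8, -1.1]
grip_width: 0.0326
grasp_force: 59.6
```

```bash
python3 -m creep '[-0.008,-0.014,0,0,0.02, -0.022,-0.04,0,0,0.02, -0.038,-0.07,0,0,0.02, -0.055,-0.1,0,0,0.02, -0.071,-0.13,0,0,0.02, -0.087,-0.16,0,0,0.02, -0.104,-0.19,0,0,0.02, -0.118,-0.216,0,0,0.02, -0.129,-0.236,0,0,0.02, -0.135,-0.247,0,0,0.02]'
python3 -m creep '[0,0,0,0,0.02, 0,0,0,0,0.02, 0,0,0,0,0.02]'
python3 - <<'E'
from m import *
c=bot.camera("scene");cv2.imwrite("pics/s1.png",c["pixels"][100:340,150:470,::-1])
print(bot.get_obs()["eef_pos"],bot.get_obs()["joint_pos"])
E
```

```text
clock: 6.48
eef_pos: [0.4976, -0.3821, 0.1612]
tool_rot: [-0.074, 0.997, 0.0, -0.001]
ft_force: [-0.7, -0.3, -3.0]
grip_width: 0.0325
grasp_force: 59.7
clock: 6.73
eef_pos: [0.5008, -0.3782, 0.1619]
tool_rot: [-0.076, 0.997, 0.001, -0.0]
ft_force: [0.5, 0.4, -1.2]
grip_width: 0.0321
grasp_force: 59.7
[ 0.50115282 -0.37796938  0.16201323] [-6.46444458e-01  5.29937124e-01  2.52716006e-01  1.29429721e+00
  5.39506130e-04 -7.99473464e-01]
```

View pics/s1.png

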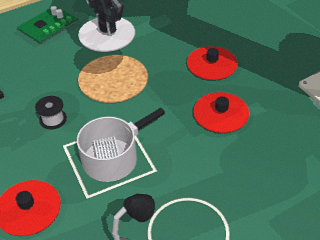

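The lid is held level over the cork pad, and the heat sink can be seen in the open pot. Lowering now.

```bash
python3 -m creep '[0,-0.001,-0.015,0,0.02, 0,-0.001,-0.035,0,0.02, 0,-0.001,-0.06,0,0.02, 0,-0.001,-0.085,0,0.02, 0,-0.001,-0.105,0,0.02, 0,-0.001,-0.12,0,0.02, 0,-0.001,-0.128,0,0.02, 0,-0.001,-0.131,0,0.02, 0,-0.001,-0.131,0,0.02, 0,-0.001,-0.131,0,0.02]'
python3 -m creep '[0,0,-0.001,0,0.02, 0,0,-0.002,0,0.02, 0,0,-0.003,0,0.02, 0,0,-0.004,0,0.02, 0,0,-0.004,0,0.02]'
```

```text
clock: 7.62
eef_pos: [0.5016, -0.3804, 0.0324]
tool_rot: [-0.076, 0.997, -0.001, 0.001]
ft_force: [0.6, 0.2, -0.4]
grip_width: 0.0325
grasp_force: 59.8
clock: 8.03
eef_pos: [0.5004, -0.3804, 0.0273]
tool_rot: [-0.075, 0.997, 0.0, 0.0]
ft_force: [-0.9, 0.7, -2.3]
grip_width: 0.0324
grasp_force: 59.8
```

```bash
python3 -m creep '[0,0,-0.001,0,0.02, 0,0,-0.0015,0,0.02, 0,0,-0.002,0,0.02, 0,0,-0.002,0,0.02]'
python3 -m creep '[0,0,-0.0005,0,0.02, 0,0,-0.001,0,0.02, 0,0,-0.001,0,0.02, 0,0,-0.001,0,0.02]'
```

```text
clock: 8.37
eef_pos: [0.5004, -0.3803, 0.0251]
tool_rot: [-0.076, 0.997, 0.0, -0.0]
ft_force: [0.0, -0.1, -0.7]
grip_width: 0.0326
grasp_force: 59.8
clock: 8.7
eef_pos: [0.5006, -0.3804, 0.0247]
tool_rot: [-0.076, 0.997, -0.0, 0.0]
ft_force: [-0.7, 0.4, 1.5]
grip_width: 0.0328
grasp_force: 60.0
```

The force has risen, so the lid is on the cork. Opening the fingers.

```bash
python3 -m creep '[0,0,0,0,0.036, 0,0,0,0,0.045, 0,0,0,0,0.06, 0,0,0,0,0.0854, 0,0,0,0,0.0854, 0,0,0,0,0.0854]'
python3 -m creep '[0,0,0.02,0,0.0854, 0,0,0.05,0,0.0854, 0,0,0.085,0,0.0854, 0,0,0.12,0,0.0854, 0,0,0.13,0,0.0854, 0,0,0.13,0,0.0854]'
python3 - <<'E'
from m import *
from scipy.spatial.transform import Rotation as R
o=bot.get_obs()
T=np.eye(4);T[:3,:3]=R.from_quat(o["tool_rot"]).as_matrix();T[:3,3]=o["eef_pos"]
c=bot.camera("wrist");cv2.imwrite("pics/w1.png",c["pixels"][:,:,::-1])
c=dict(c,extrinsics=np.linalg.inv(T@np.array(c["T_tool_cam"])))
for t,z in (("lid_knob",.042),("lid",.006),("lid_pad",0)):
    for r in bot.place_of("wrist",t)[:2]:print(t,r["score"],(np.array(r["centre"])*[640,480]).round(),ray(c,r["centre"],z).round(4))
E
```

```text
clock: 9.2
eef_pos: [0.5006, -0.3804, 0.0243]
tool_rot: [-0.076, 0.997, -0.0, 0.0]
ft_force: [-0.2, -1.0, 0.1]
grip_width: 0.0857
grasp_force: 0.0
clock: 9.7
eef_pos: [0.5028, -0.3821, 0.1592]
tool_rot: [-0.076, 0.997, -0.003, 0.003]
ft_force: [0.3, 0.3, 0.2]
grip_width: 0.0854
grasp_force: 0.0
lid_knob 0.68 [315. 239.] [ 0.5017 -0.3805  0.042 ]
lid 0.95 [316. 226.] [ 0.5028 -0.3798  0.006 ]
```

View pics/w1.png

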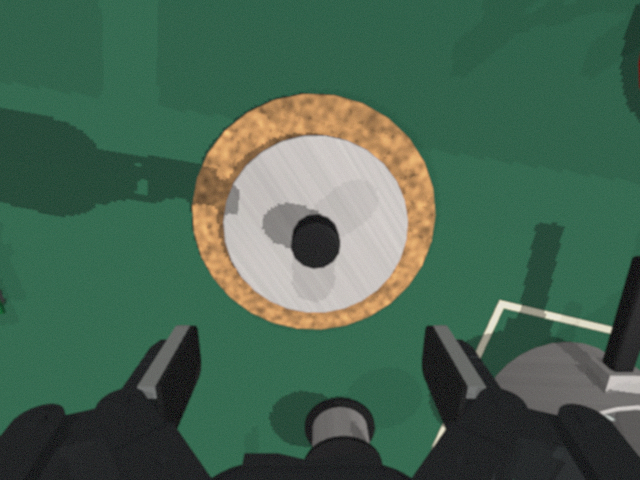

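The lid lies flat and knob up at (315,225), with cork showing all round it. Next is the pot handle.

```bash
python3 -m creep '[0.002,0.03,0,0,0.0854, 0.004,0.065,0,0,0.0854, 0.006,0.1,0,0,0.0854, 0.008,0.135,0,0,0.0854, 0.01,0.17,0,0,0.0854, 0.012,0.205,0,0,0.0854, 0.012,0.231,0,0,0.0854, 0.012,0.231,0,0,0.0854, 0.012,0.231,0,0,0.0854, 0.012,0.231,0,0,0.0854]'
python3 - <<'E'
from m import *
from scipy.spatial.transform import Rotation as R
o=bot.get_obs();print(o["eef_pos"])
T=np.eye(4);T[:3,:3]=R.from_quat(o["tool_rot"]).as_matrix();T[:3,3]=o["eef_pos"]
c=bot.camera("wrist");cv2.imwrite("pics/w2.png",c["pixels"][:,:,::-1])
w=dict(c,extrinsics=np.linalg.inv(T@np.array(c["T_tool_cam"])))
t=bot.camera("top");cv2.imwrite("pics/t2.png",cv2.resize(t["pixels"][150:310,300:460,::-1],None,fx=3,fy=3))
for n,c in (("wrist",w),("top",t)):
  for th,z in (("pot",0),("pot_handle",.055),("heat_sink",.004)):
    r=bot.place_of(n,th)[:1]
    if r:r=r[0];print(n,th,r["score"],(np.array(r["centre"])*[640,480]).round(),ray(c,r["centre"],z).round(4))
E
```

```text
clock: 10.73
eef_pos: [0.5118, -0.1493, 0.1529]
tool_rot: [-0.076, 0.997, 0.0, -0.001]
ft_force: [-0.2, -0.9, -0.4]
grip_width: 0.0855
grasp_force: 0.0
[ 0.51184391 -0.14931506  0.15292739]
wrist pot 0.65 [308. 365.] [ 0.6371 -0.1328  0.    ]
wrist pot_handle 0.65 [305. 261.] [ 0.5195 -0.1524  0.055 ]
wrist heat_sink 0.76 [297. 368.] [ 0.6387 -0.1424  0.004 ]
top pot 0.6 [368. 216.] [ 0.6404 -0.14    0.    ]
top pot_handle 0.81 [379. 259.] [ 0.5194 -0.16    0.055 ]
top heat_sink 0.58 [368. 219.] [ 0.6322 -0.1381  0.004 ]
```

View pics/w2.png

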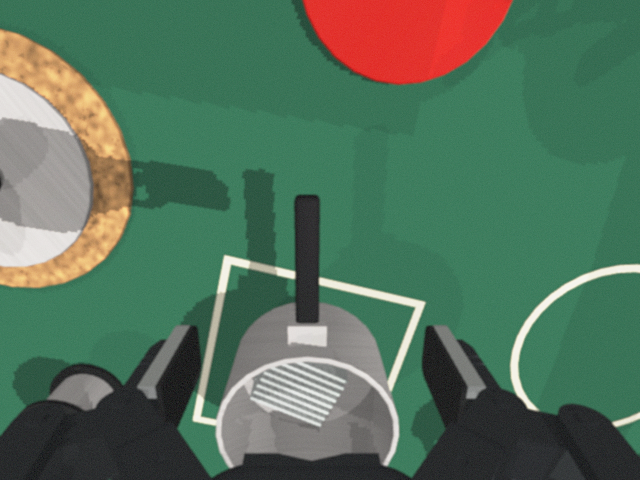

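The handle runs straight up at column 307, about centred between the fingers. The finned heat sink is in the pot at (297,390). Descending.

```bash
python3 -m creep '[0,-0.002,-0.03,0,0.0854, 0,-0.002,-0.06,0,0.0854, 0,-0.002,-0.09,0,0.0854, 0,-0.002,-0.105,0,0.0854, 0,-0.002,-0.114,0,0.0854, 0,-0.002,-0.114,0,0.0854, 0,-0.002,-0.114,0,0.0854, 0,-0.002,-0.114,0,0.0854]'
python3 -m creep '[0,0,0,0,0.07, 0,0,0,0,0.055, 0,0,0,0,0.04, 0,0,0,0,0.03, 0,0,0,0,0.022, 0,0,0,0,0.017, 0,0,0,0,0.012, 0,0,0,0,0.005, 0,0,0,0,0.005, 0,0,0,0,0.005]'
```

```text
clock: 11.8
eef_pos: [0.5138, -0.1518, 0.0417]
tool_rot: [-0.075, 0.997, -0.001, 0.001]
ft_force: [-0.0, -0.1, 0.2]
grip_width: 0.0854
grasp_force: 0.0
clock: 12.63
eef_pos: [0.5126, -0.1516, 0.0407]
tool_rot: [-0.075, 0.997, -0.0, 0.0]
ft_force: [-1.8, -2.0, 5.4]
grip_width: 0.0147
grasp_force: 61.1
```

```bash
python3 -m creep '[-0.002,0.002,0,0,0.005, -0.005,0.006,0,0,0.005, -0.01,0.012,0,0,0.005, -0.015,0.018,0,0,0.005, -0.02,0.024,0,0,0.005, -0.024,0.03,0,0,0.005, -0.025,0.032,0,0,0.005, -0.025,0.032,0,0,0.005]'
python3 - <<'E'
from m import *
c=bot.camera("scene");cv2.imwrite("pics/s3.png",c["pixels"][150:390,130:450,::-1])
o=bot.get_obs();print(o["eef_pos"],o["ft_force"],o["ft_torque"])
E
```

```text
clock: 13.3
eef_pos: [0.4874, -0.1192, 0.0406]
tool_rot: [-0.076, 0.997, -0.0, 0.0]
ft_force: [0.8, -3.6, 2.7]
grip_width: 0.0148
grasp_force: 61.0
[ 0.4874312  -0.11925125  0.04062553] [ 1.13743881 -2.98296252  4.01157565] [-0.65398241 -0.15552822 -0.33774951]
```

```bash
python3 -m creep '[-0.002,0.006,0,0,0.005, -0.005,0.016,0,0,0.005, -0.008,0.028,0,0,0.005, -0.012,0.041,0,0,0.005, -0.015,0.054,0,0,0.005, -0.018,0.067,0,0,0.005, -0.021,0.08,0,0,0.005, -0.023,0.092,0,0,0.005, -0.025,0.098,0,0,0.005, -0.025,0.1,0,0,0.005]'
python3 -m creep '[0,0.005,0,0,0.005, 0,0.015,0,0,0.005, 0,0.028,0,0,0.005, 0,0.041,0,0,0.005, 0,0.054,0,0,0.005, 0,0.067,0,0,0.005, 0,0.08,0,0,0.005, 0,0.091,0,0,0.005, 0,0.1,0,0,0.005, 0,0.104,0,0,0.005]'
python3 -m creep '[0,0.002,0,0,0.005, 0,0.006,0,0,0.005, 0,0.012,0,0,0.005, 0,0.015,0,0,0.005, 0,0.015,0,0,0.005, 0,0.015,0,0,0.005]'
python3 - <<'E'
from m import *
for n in ("top","scene"):
  c=bot.camera(n)
  if n=="scene":cv2.imwrite("pics/s4.png",cv2.resize(c["pixels"][220:400,230:430,::-1],None,fx=3,fy=3))
  for th,z in (("pot",0),("work_mark",0),("pot_handle",.055),("heat_sink",.004)):
    for r in bot.place_of(n,th)[:2]:print(n,th,r["score"],(np.array(r["centre"])*[640,480]).round(),ray(c,r["centre"],z).round(4))
o=bot.get_obs();print(o["eef_pos"],o["ft_force"])
E
```

```text
clock: 14.18
eef_pos: [0.4622, -0.0196, 0.0405]
tool_rot: [-0.076, 0.997, -0.001, -0.0]
ft_force: [0.2, -8.0, 6.3]
grip_width: 0.0149
grasp_force: 61.4
clock: 15.02
eef_pos: [0.4618, 0.0835, 0.0404]
tool_rot: [-0.075, 0.997, -0.002, -0.001]
ft_force: [-0.7, -9.0, 6.7]
grip_width: 0.0147
grasp_force: 61.9
clock: 15.52
eef_pos: [0.4619, 0.0981, 0.0404]
tool_rot: [-0.075, 0.997, -0.001, -0.001]
ft_force: [0.2, -7.7, 7.0]
grip_width: 0.015
grasp_force: 61.6
top pot 0.74 [276. 233.] [0.5866 0.1076 0.    ]
top pot 0.73 [202. 188.] [0.7045 0.3087 0.    ]
top heat_sink 0.9 [274. 233.] [0.5876 0.1113 0.004 ]
scene pot 0.85 [334. 329.] [0.5919 0.1153 0.    ]
scene pot_handle 0.82 [381. 279.] [0.4614 0.094  0.055 ]
scene heat_sink 0.85 [330. 327.] [0.5982 0.1086 0.004 ]
scene heat_sink 0.6 [459. 400.] [0.4784 0.3669 0.004 ]
[0.46195538 0.09809205 0.04038295] [ 0.67401741 -6.17966014  6.73150791]
```

View pics/s4.png

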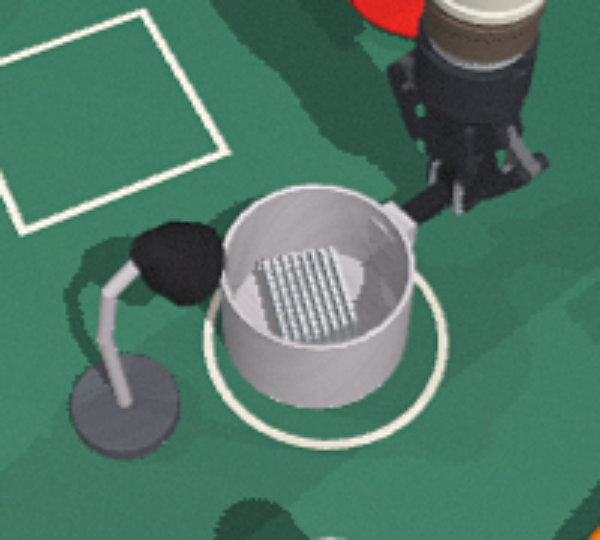

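The pot stands in the ring but sits off-centre towards the square, with the heat sink inside it. I'll shift it a little and measure the rim by projecting a model of it.

```bash
python3 -m creep '[0,0.003,0,0,0.005, 0,0.007,0,0,0.005, 0,0.011,0,0,0.005, 0,0.013,0,0,0.005, 0,0.013,0,0,0.005, 0,0.013,0,0,0.005]'
cat > rim.py <<'E'
from m import *
def go():
    a=np.linspace(0,2*np.pi,180,endpoint=False)
    for n in ("top","scene"):
        c=bot.camera(n);p=c["pixels"].astype(np.float32)
        if n=="scene":cv2.imwrite("pics/s5.png",cv2.resize(c["pixels"][220:400,230:430,::-1],None,fx=3,fy=3))
        q=p[...,0].copy() # red: high on steel, low on green
        best=[]
        def mean(x,y,r):
            P=np.array([proj(c,np.array([x+r*np.cos(t),y+r*np.sin(t),.08])) for t in a],np.float32)
            return cv2.remap(q,P[:,:1].copy(),P[:,1:].copy(),1).mean()
        for x in np.arange(.566,.612,.002):
            for y in np.arange(.095,.15,.002):best.append((mean(x,y,.062)-.5*mean(x,y,.069)-.5*mean(x,y,.055),round(x,4),round(y,4)))
        best.sort(reverse=True);print(n,best[:3],"pot_mean",np.mean([b[1:] for b in best[:6]],0).round(4))
    o=bot.get_obs();print(o["eef_pos"],o["ft_force"])
go()
E
python3 rim.py
```

```text
clock: 16.52
eef_pos: [0.4619, 0.1107, 0.0403]
tool_rot: [-0.075, 0.997, -0.002, -0.001]
ft_force: [0.7, -8.8, 5.8]
grip_width: 0.0148
grasp_force: 61.6
top [(np.float32(79.46086), np.float64(0.588), np.float64(0.129)), (np.float32(75.692856), np.float64(0.586), np.float64(0.129)), (np.float32(67.45997), np.float64(0.586), np.float64(0.131))] pot_mean [0.5877 0.1293]
scene [(np.float32(79.4016), np.float64(0.59), np.float64(0.127)), (np.float32(71.25742), np.float64(0.59), np.float64(0.129)), (np.float32(67.4719), np.float64(0.588), np.float64(0.127))] pot_mean [0.59  0.128]
[0.46189956 0.11074817 0.0403466 ] [ 1.30119885 -6.99965757  5.83981671]
```

View pics/s5.png

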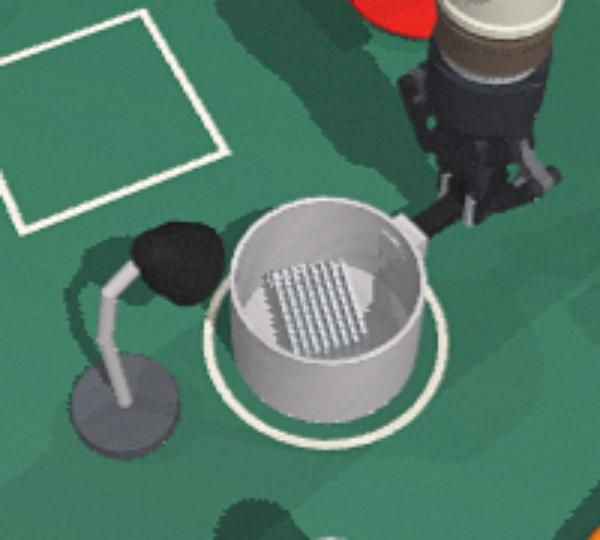

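The pot now stands inside the ring, with about 3 mm of offset. Relieving the side load and releasing.

```bash
python3 -m creep '[-0.001,-0.002,0,0,0.005, -0.001,-0.002,0,0,0.018, -0.001,-0.002,0,0,0.025, -0.001,-0.002,0,0,0.04, -0.001,-0.002,0,0,0.06, -0.001,-0.002,0,0,0.0854, -0.001,-0.002,0,0,0.0854, -0.001,-0.002,0,0,0.0854]'
python3 -m creep '[0,0,0.01,0,0.0854, 0,0,0.03,0,0.0854, 0,0,0.06,0,0.0854, 0,0,0.095,0,0.0854, 0,0,0.13,0,0.0854, 0,0,0.15,0,0.0854, 0,0,0.15,0,0.0854, 0,0,0.15,0,0.0854, 0,0,0.15,0,0.0854]'
python3 rim.py
python3 - <<'E'
from m import *
c=bot.camera("scene");cv2.imwrite("pics/s6.png",c["pixels"][:,:,::-1])
c=bot.camera("top")
for th,z in (("heat_sink",.004),("lid_knob",.042),("lid",.006),("multimeter",0),("bottle",0),("spool",0)):
    for r in bot.place_of("top",th)[:3]:print(th,round(r["score"],2),ray(c,r["centre"],z).round(3))
E
```

```text
clock: 17.28
eef_pos: [0.4613, 0.1108, 0.0402]
tool_rot: [-0.076, 0.997, 0.0, -0.0]
ft_force: [-0.1, 0.3, 0.2]
grip_width: 0.0833
grasp_force: 0.0
clock: 18.03
eef_pos: [0.4609, 0.1105, 0.1895]
tool_rot: [-0.076, 0.997, -0.0, -0.001]
ft_force: [-0.4, -0.4, 0.1]
grip_width: 0.0856
grasp_force: 0.0
top [(np.float32(64.09071), np.float64(0.586), np.float64(0.131)), (np.float32(62.618393), np.float64(0.588), np.float64(0.129)), (np.float32(62.21968), np.float64(0.588), np.float64(0.131))] pot_mean [0.587 0.13 ]
scene [(np.float32(80.17334), np.float64(0.59), np.float64(0.129)), (np.float32(68.64546), np.float64(0.588), np.float64(0.129)), (np.float32(66.39486), np.float64(0.59), np.float64(0.127))] pot_mean [0.5897 0.1287]
[0.46033993 0.11039186 0.18868332] [ 0.27803302 -0.25687107 -0.4749604 ]
heat_sink 0.74 [0.58  0.123 0.004]
lid_knob 0.71 [ 0.849 -0.102  0.042]
lid_knob 0.61 [ 0.233 -0.287  0.042]
lid_knob 0.56 [ 0.494 -0.374  0.042]
lid 0.97 [ 0.234 -0.281  0.006]
lid 0.79 [ 0.506 -0.374  0.006]
lid 0.66 [ 0.849 -0.1    0.006]
multimeter 0.82 [0.465 0.372 0.   ]
bottle 0.63 [0.71  0.309 0.   ]
spool 0.79 [ 0.695 -0.322  0.   ]
```

View pics/s6.png

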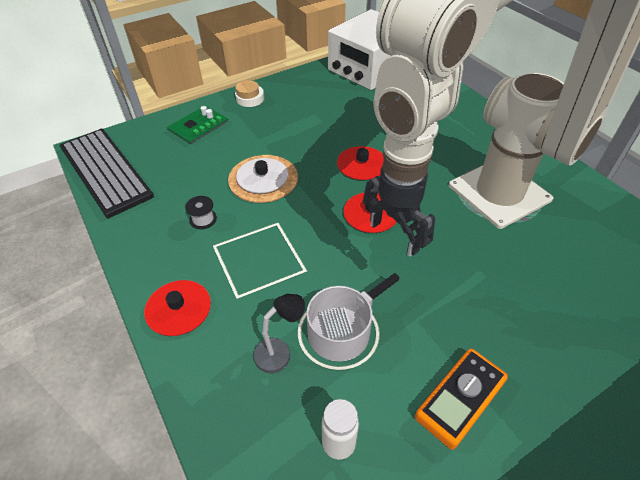

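The lid is on the pad at (263,175), the pot is in the ring at (338,325) with the heat sink inside, and the gripper is clear. Handing in.

```bash
python3 -c "
from workcell import bot
print(bot.job_done())"
```

```text
the job is handed in; nothing more can be done
None
```

I handed the job in at about 18 s: the lid lies knob up on the cork pad and the open pot stands about 3 mm off the ring's centre with the heat sink inside. The multimeter, bottle and spool look unmoved; no verdict came back.

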